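Stopper the flask and hold it up off the stirrer

TASK

Close the amber flask on the stirrer with the solid green stopper: set it fully home in the neck and let go of it while the flask still stands on the stirrer plate. Then grip the flask by its neck, lift it about 8 cm clear of the stirrer and hold it there upright and still for two seconds; finish while still holding the flask up, with the stopper in it. Keep the flask from tipping over, and leave the orange bored stopper, the specimen cup and the small dropper bottle where they are.

Things in the scene. Friction and masses are not known exactly. Their poses are not given: they have to be found in the camera images.
- flask: Loose amber conical flask, about 0.22 kg, 115 mm tall, standing on the stirrer plate. Origin at the centre of its underside, z up to the mouth. Base 68 mm across; the cone narrows up to 68 mm above the underside, then a straight round neck 38 mm outside diameter runs from 68 to 115 mm. The mouth is open, 31 mm inside diameter.
- neck (a point): Point on the flask's axis in the middle of the upper neck, 97 mm above its underside (18 mm below the rim): where to grip the 38 mm neck from above once the stopper is in.
- seat (a point): Point on the flask's axis 91 mm above its underside, 24 mm below the rim: the stopper's origin lies here when the stopper is fully home.
- stopper: Loose solid green stopper, 0.03 kg, 46 mm tall, upright in one of the two seats of the block. Origin at the centre of its small lower end, z up. Tapered plug 24 mm long, 21 mm across at the foot, 28 mm at the top; above it a straight round head 37 mm across, 22 mm high. When home in flask or block the head rests on the rim, all 22 mm above it; 1.5 mm clearance, no jamming.
- bored_stopper: Loose orange stopper of the same size and shape, with a black bore in its top, in the other seat of the block: leave it alone.
- stirrer: Fixed slim white magnetic stirrer, 165 x 125 mm. Origin on the worktop under the centre of its round dark plate, which is 104 mm across with its top 34 mm above the worktop; small knob near the -x end, 37 mm high.
- plate_centre (a point): Centre of the top of the stirrer's plate.
- block: Fixed wooden stopper block, 56 x 150 x 34 mm high, origin at the centre of its underside; its long side is its y axis. Two seats in the top, 40 mm either side of the centre along y; the stoppers' undersides stand 10 mm above the worktop in them.
- cup: Loose specimen cup with a yellow lid, 69 mm across, 68 mm high, origin at the centre of its underside: bystander.
- dropper_bottle: Loose small cream dropper bottle with a yellow cap, 26 mm across, 56 mm high, origin at the centre of its underside: bystander.
Not all that is in view belongs to the job. There is more than one size of the stopper; the job needs the larger. There is more than one size of the flask; the one meant has the size given above.

How it is judged:
On the way, in this order (a step that is already met when the one before it is completed fails the run):
1. the green stopper is fully home in the flask's neck and let go, the flask standing upright on the stirrer plate (distance between stopper and seat below 0.004 m and angle between the z axis of stopper and the z axis of flask, either way round below 0.08 rad and angle between flask's own z axis and vertical below 0.05 rad and z of flask in the frame of stirrer below 0.037 m and horizontal distance between flask and plate_centre below 0.045 m and contact force between the fingers and stopper below 0.05 N), for 0.2 s.
2. the stoppered flask is held up, upright and still, for 1.5 seconds (distance between stopper and seat below 0.004 m and angle between the z axis of stopper and the z axis of flask, either way round below 0.08 rad and z of flask in the frame of stirrer above 0.094 m and angle between flask's own z axis and vertical below 0.1 rad and linear speed of flask below 0.02 m/s and angular speed of flask below 0.15 rad/s and contact force between the fingers and flask above 1 N and contact force between flask and stirrer below 0.05 N and contact force between flask and block below 0.05 N and contact force between flask and cup below 0.05 N and contact force between flask and dropper_bottle below 0.05 N), for 1.5 s.
At the end, for the whole second after the job is handed in: Fingers hold the flask (over 1 N), its underside 60 mm or more above the stirrer plate, tilt under 0.10 rad, slower than 20 mm/s and 0.15 rad/s, touching no stirrer, block, cup or bottle; the green stopper is within 4 mm and 0.08 rad of fully home (all of step 2); the arm keeps its last pose, push and grip.
It fails at once if the flask tips by more than 0.35 rad (angle between flask's own z axis and vertical above 0.35 rad).
It fails at once if the orange bored stopper is moved by more than 15 mm (distance of bored_stopper from where it was at the start of the episode above 0.015 m).
It fails at once if the specimen cup is moved by more than 20 mm (distance of cup from where it was at the start of the episode above 0.02 m).
It fails at once if the dropper bottle is moved by more than 20 mm (distance of dropper_bottle from where it was at the start of the episode above 0.02 m).
It also fails if it takes over 45 s, if anything falls off the work surface, if the arm or the gripper's body presses on something with over 40 N, if the wrist force passes 120 N, or if a joint passes its speed limit or range.

ROBOT

A 6-joint arm with a two-finger parallel gripper is mounted at the origin on a cart in front of the work surface, level with it; the furniture and walls round the work are solid. World frame = base frame: x ahead of the robot, y to its left, z up, the work surface at z = 0. Lengths are in m, angles in rad, forces in N, time in s.
With the tool pointing down it reaches from about 0.35 to 0.975 m from the base axis. Payload 4.9 kg.
Tool frame: the origin (TCP) lies on the centre line of the jaws, within the pads' length; the fingertips stand 22 mm ahead of it and the grasp point (between the pads) lies 3 mm ahead of it (manip.tcp_to_tips is the distance from the TCP to the fingertips, in m); z points along the fingers, x is the direction in which the jaws open and shut, and the axes are right-handed (so a half turn about z gives the same grasp; the last joint's range is limited). The gripper opens to 85 mm and grips with 20 to 120 N. Pads are 22 mm wide; open, the fingers measure 114 mm over their backs; the gripper's body (76 mm by 85 mm) begins 54 mm behind the grasp point. The pads swing forward as they close: fully open they stand 13 mm farther back than shut.
Start: joints at [-1.272, 0.053, 1.613, -0, 1.476, -0.119], TCP at [0.254, -0.571, 0.253] pointing down, gripper open.
Joint ranges: [-3.01, 3.01], [-1.01, 2.22], [0.06, 2.58], [-1.02, 4.17], [0.09, 2.62], [-3.14, 3.14]. Speed limits (rad/s): [2.57, 2.57, 3.14, 3.14, 3.14, 3.14].

INTERFACE

Orientations are given as a unit quaternion [w, x, y, z].
In Python, from plant import manip gives the robot as it stands.
- The arm moves only by the shell command python3 -m pendant 'ROWS'. ROWS is a JSON object of lists of equal length, an entry for each row: "linear": the shift along the tool's x, y, z in cm, a list of three; "rotation": the turn, a rotation vector about the tool's x, y, z in degrees, a list of three; "grip": the closure, from 0 (fully open) to 1 (shut). A call has exactly 10 rows; each row is the pose to reach, as a shift and turn from the pose commanded when the call began, along the tool's axes at that moment; what a row does not reach only later rows make up. A row lasts 1/12 s, in which the tool goes at most 41.7 mm and 7.16 degrees, less where a joint would pass 70% of its speed; a pose out of reach is approached as far as the arm can. A call with a gripper value outside its range is refused whole. The fingers move at their own pace and stop on an object; the grip force is fixed at half the most. Time passes only in rows, so rows that repeat a pose let the fingers close, or fill a call up. It gives the time, the measured TCP pose, the force and the opening at its end, in the units of the state.
- manip.state(): the state, without advancing time (a new reading comes with each control period).
- manip.grab_frame(name): name is "side" or "top"; returns the picture (420x560x3 uint8, red, green, blue); there is no depth.
- manip.calibration(name): a dict with "fx", "fy", "cx", "cy" (pixels), "cam_to_world" (4x4, takes a point from camera to world coordinates). Camera axes: x right, y up, looking along -z (the intrinsics and any distortion apply to the point x, -y, -z); pixel columns grow to the right and rows downward; lengths in m; the calibration is good to about 2 mm. A picture is of the moment at which its call begins. calibration takes no time and is no camera call.
- manip.job_done(): hands the job in, once; it reports no verdict.
The state is a dict: "time": time; "joint_pos": joint angles; "joint_vel": joint speeds; "joint_efforts": joint torques, N m; "tool_pos": TCP position; "tool_rot": TCP orientation; "contact_force": force on the tool from outside, world axes, zero at the start; "ft_torque": the same for the moment, N m; "gripper_width": opening from 0.0 (shut) to 1.0 (fully open).
Only numpy, scipy, OpenCV 4.12 (cv2) and the standard library are available. Lean on these libraries where they do the work, as an engineer would, in place of code of your own. Each camera call takes 0.05 s, during which the arm holds its last target. There are 200 camera calls.

## Working session

There is one attempt and no reset: what is moved stays moved. The work goes in short steps, Python scripts to look and compute and a shell command to move; the robot and the scene stay as the last step left them, time stands still between calls to the robot, and variables do not carry over. Pictures are saved under pics/ and viewed, about 8 in all and at most 12, crops included, and the job is handed in when it is done.

```bash
mkdir -p pics
python3 - <<'E'
from plant import manip
import cv2
for n in("top","side"):
    cv2.imwrite(f"pics/{n}0.png",manip.grab_frame(n)[:,:,::-1]); c=manip.calibration(n); print(n,c)
print(manip.state(),manip.tcp_to_tips)
E
```

```text
top {'fx': 482.1310681449409, 'fy': 482.1310681449409, 'cx': 277.7428275351961, 'cy': 204.70028205878336, 'cam_to_world': array([[ 1.84221324e-02,  9.83918156e-01, -1.77667350e-01,
         2.95086467e-01],
       [-9.99830127e-01,  1.82329559e-02, -2.69755041e-03,
         5.59204148e-02],
       [ 5.85232126e-04,  1.77686863e-01,  9.84086905e-01,
         1.50153629e+00],
       [ 0.00000000e+00,  0.00000000e+00,  0.00000000e+00,
         1.00000000e+00]])}
side {'fx': 499.4545987130975, 'fy': 499.4545987130975, 'cx': 265.03140660519637, 'cy': 203.60122044206392, 'cam_to_world': array([[ 0.98947644,  0.05735273, -0.13284212,  0.3531736 ],
       [-0.14465517,  0.41337557, -0.89899695, -1.13688056],
       [ 0.00335376,  0.90875261,  0.41732176,  0.65632096],
       [ 0.        ,  0.        ,  0.        ,  1.        ]])}
{'time': 0.1, 'joint_pos': array([-1.27195523e+00,  5.33106971e-02,  1.61414609e+00, -3.21472028e-05,
        1.47604527e+00, -1.19002516e-01]), 'joint_vel': array([-0.00064277, -0.00166206, -0.00349477,  0.00032548, -0.00020619,
       -0.00074417]), 'joint_efforts': array([ 3.46714996e-04, -3.94903851e+01, -3.71363962e+01, -1.48491704e-04,
        3.89182416e-03,  1.84332106e-05]), 'tool_pos': array([ 0.25345304, -0.57072174,  0.25217996]), 'tool_rot': array([-5.99445840e-04,  8.38388949e-01, -5.45071609e-01, -7.43223418e-04]), 'contact_force': array([-0.71464098, -0.72726014, -0.28085101]), 'ft_torque': array([ 0.01185516, -0.00189762, -0.02906428]), 'gripper_width': 1.0016282624889308} 0.022
```

View pics/top0.png

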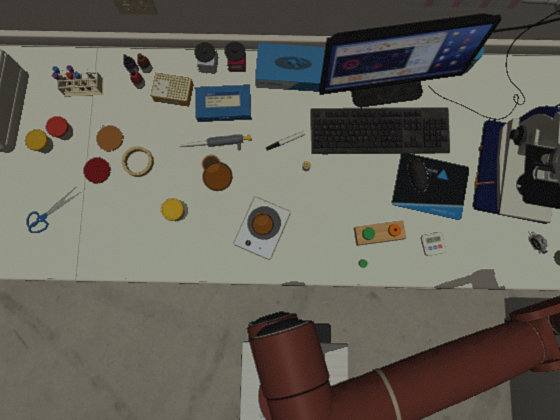

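View pics/side0.png

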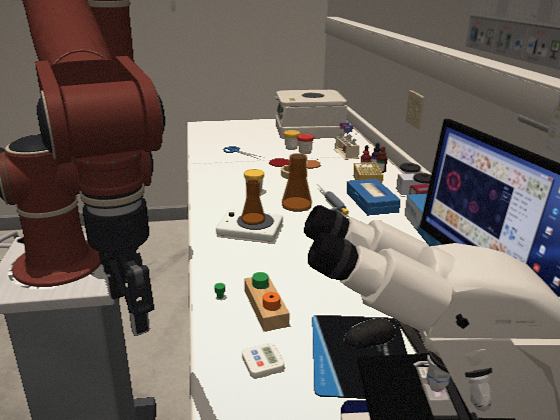

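The top view shows the flask on the stirrer at about (263,224), the green stopper at (369,233) and the orange one at (395,230). In the side view the flask is near (253,196) and the green stopper near (261,280). I'll enlarge these.

Run:
```python
import cv2,numpy as np
t=cv2.imread("pics/top0.png");s=cv2.imread("pics/side0.png")
r=lambda i,x,y,w,h,k:cv2.resize(i[y:y+h,x:x+w],None,fx=k,fy=k,interpolation=cv2.INTER_CUBIC)
a=np.hstack([r(t,230,195,66,66,6),r(t,350,195,66,66,6)])
b=np.hstack([r(s,210,165,80,80,4.95),r(s,205,260,80,80,4.95)])
b=b[:200*2] 
a=cv2.resize(a,(792,396))
cv2.imwrite("pics/ct.png",a);cv2.imwrite("pics/cs.png",cv2.resize(b,(800,400)))
```

```text
(no output)
```

View pics/ct.png

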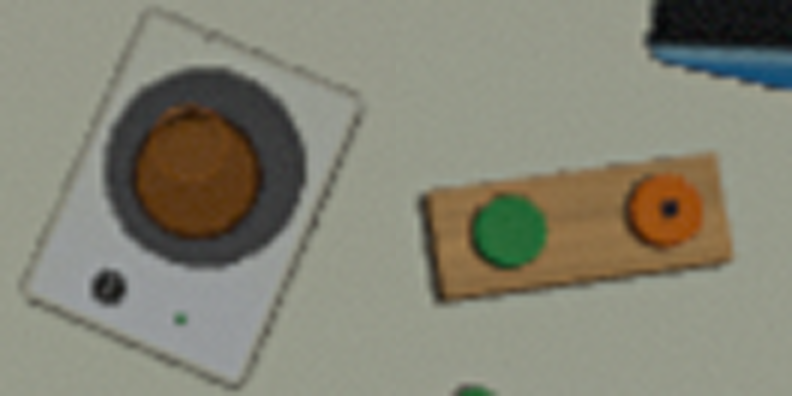

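View pics/cs.png

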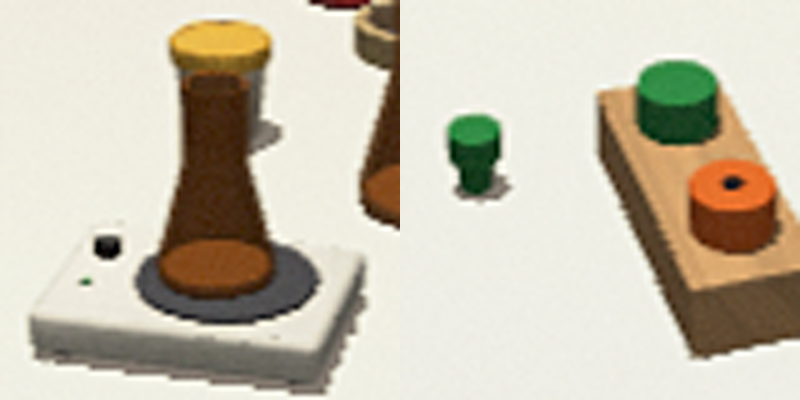

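The crops give these pixel positions:
- **Top:** the flask base is at crop (197,174), and the mouth (rim, z≈0.149) is around (189,144). The green head is at (509,231) and the orange one at (666,210).
- **Side:** the mouth is at (215,82), the base at (216,268), the green top at (677,83) and the orange top at (733,183).

The yellow thing above the flask is the cup, which stands far behind it.

```bash
cat > h.py <<'E'
import numpy as np
from plant import manip
from scipy.spatial.transform import Rotation as R
def hit(n,u,v,z):
    c=manip.calibration(n);T=c["cam_to_world"]
    d=T[:3,:3]@[(u-c["cx"])/c["fx"],-(v-c["cy"])/c["fy"],-1];o=T[:3,3]
    return o+d*(z-o[2])/d[2]
def rot(): s=manip.state();return R.from_quat(np.roll(s["tool_rot"],-1)).as_matrix(),s["tool_pos"]
E
python3 - <<'E'
from h import *
t=lambda x,y,ox,oy,k:(ox+(x+.5)/k-.5,oy+(y+.5)/k-.5)
for nm,z,a,b in [("base",.034,(197,174,230,195),(216,268,210,165)),("mouth",.149,(189,144,230,195),(215,82,210,165)),
 ("green",.056,(113,231,350,195),(277,83,205,260)),("orange",.056,(270,210,350,195),(333,183,205,260))]:
    print(nm,hit("top",*t(*a,6),z).round(4),hit("side",*t(*b,5),z).round(4))
M,p=rot();print(M.round(3),p)
E
```

```text
base [0.5002 0.1059 0.034 ] [0.5031 0.1113 0.034 ]
mouth [0.4984 0.1061 0.149 ] [0.5026 0.1053 0.149 ]
green [ 0.4742 -0.2151  0.056 ] [ 0.4783 -0.2187  0.056 ]
orange [ 0.4863 -0.2942  0.056 ] [ 0.4909 -0.2959  0.056 ]
[[ 0.406 -0.914 -0.001]
 [-0.914 -0.406  0.002]
 [-0.002 -0.    -1.   ]] [ 0.25345304 -0.57072174  0.25217996]
```

```bash
python3 -m pendant '{"linear":[[-2,-3,0],[-5,-7,0],[-8,-11,0],[-11,-15,1],[-14,-19,2],[-16,-23,3],[-18,-27,4],[-20,-30,5],[-22,-33,6],[-23.4,-34.7,7]],"rotation":[[0,0,-7],[0,0,-14],[0,0,-21],[0,0,-28],[0,0,-35],[0,0,-42],[0,0,-49],[0,0,-56],[0,0,-63],[0,0,-70]],"grip":[0,0,0,0,0,0,0,0,0,0]}'
python3 -c "
from h import *
M,p=rot();print(M.round(3),p); print((M.T@(np.array([.476,-.216,.12])-p)).round(4), np.degrees(np.arctan2(M[1,0],M[0,0])), manip.state()['joint_pos'])"
```

```text
time: 0.93
tool_pos: [0.4688, -0.2283, 0.1885]
tool_rot: [0.0, 0.999, 0.037, 0.001]
contact_force: [0.4, -0.2, -0.3]
gripper_width: 1.001
[[ 0.997  0.075  0.001]
 [ 0.075 -0.997 -0.001]
 [ 0.001  0.001 -1.   ]] [ 0.4687605  -0.22828203  0.18853772]
[ 0.0081 -0.0118  0.0685] 4.285318682892584 [-5.96027402e-01 -1.49411006e-01  1.91787760e+00  9.19244664e-05
  1.37186665e+00 -6.70838061e-01]
```

```bash
python3 -m pendant '{"linear":[[0,0,2],[0,0,4],[0,0,6],[0,0,7],[0,0,7],[0,0,7],[0,0,7],[0,0,7],[0,0,7],[0,0,7]],"rotation":[[0,0,-2],[0,0,-5],[0,0,-5],[0,0,-5],[0,0,-5],[0,0,-5],[0,0,-5],[0,0,-5],[0,0,-5],[0,0,-5]],"grip":[0.3,0.3,0.3,0.3,0.3,0.3,0.3,0.3,0.3,0.3]}'
python3 - <<'E'
from h import *
import cv2
r=lambda n,x,y,w,h,k:cv2.resize(manip.grab_frame(n)[y:y+h,x:x+w,::-1],None,fx=k,fy=k,interpolation=cv2.INTER_CUBIC)
cv2.imwrite("pics/c2.png",np.hstack([r("top",335,190,80,100,5),r("side",200,190,80,100,5)]))
M,p=rot();print(M.round(3),p)
for n in("top","side"):
    c=manip.calibration(n);T=np.linalg.inv(c["cam_to_world"])
    for q in(p,p+.022*M[:,2]):
        d=T[:3,:3]@q+T[:3,3];print(n,c["cx"]+c["fx"]*d[0]/-d[2],c["cy"]+c["fy"]*d[1]/d[2])
E
```

```text
time: 1.77
tool_pos: [0.4682, -0.2305, 0.1197]
tool_rot: [0.001, 0.997, 0.078, 0.001]
contact_force: [-0.5, 0.2, -0.1]
gripper_width: 0.702
[[ 0.988  0.155  0.001]
 [ 0.155 -0.988 -0.001]
 [ 0.001  0.001 -1.   ]] [ 0.46796803 -0.2302728   0.11921507]
top 377.7988737925038 232.69913293059759
top 376.26418494995806 233.59818750973963
side 255.86092450867858 254.1623533894661
side 255.9151313879881 263.1162992909753
```

View pics/c2.png

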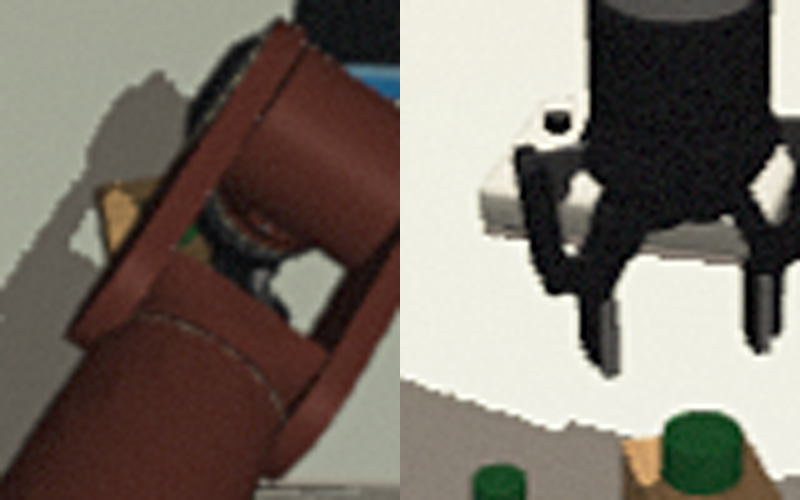

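The side crop shows the jaws' midpoint at x≈256.6 px against a predicted 255.9, so the calibration is consistent. The move stopped short by about 1 cm, and I'll correct that during the descent.

```bash
python3 -m pendant '{"linear":[[0.5,-0.6,0],[1.1,-1.2,0],[1.1,-1.2,0.5],[1.1,-1.2,2],[1.1,-1.2,3.5],[1.1,-1.2,4.7],[1.1,-1.2,5.4],[1.1,-1.2,5.8],[1.1,-1.2,5.8],[1.1,-1.2,5.8]],"rotation":[[0,0,0],[0,0,0],[0,0,0],[0,0,0],[0,0,0],[0,0,0],[0,0,0],[0,0,0],[0,0,0],[0,0,0]],"grip":[0.3,0.3,0.3,0.3,0.3,0.3,0.3,0.3,0.3,0.3]}'
python3 -m pendant '{"linear":[[0,0,0],[0,0,0],[0,0,0],[0,0,0],[0,0,0],[0,0,0],[0,0,0],[0,0,0],[0,0,0],[0,0,0]],"rotation":[[0,0,0],[0,0,0],[0,0,0],[0,0,0],[0,0,0],[0,0,0],[0,0,0],[0,0,0],[0,0,0],[0,0,0]],"grip":[0.4,0.5,0.6,0.8,1,1,1,1,1,1]}'
```

```text
time: 2.7
tool_pos: [0.477, -0.2166, 0.0608]
tool_rot: [0.0, 0.997, 0.078, 0.0]
contact_force: [-0.2, 0.6, 0.2]
gripper_width: 0.701
time: 3.53
tool_pos: [0.4775, -0.2169, 0.0619]
tool_rot: [0.001, 0.997, 0.078, 0.001]
contact_force: [-1.1, 1.5, 5.2]
gripper_width: 0.408
```

```bash
python3 -m pendant '{"linear":[[0,0,-0.5],[0,0,-1.5],[0,0,-3],[0,0,-5],[0,0,-8],[0,0,-11],[0,0,-14],[0,0,-16],[0,0,-17],[0,0,-17]],"rotation":[[0,0,0],[0,0,0],[0,0,0],[0,0,0],[0,0,0],[0,0,0],[0,0,0],[0,0,0],[0,0,0],[0,0,0]],"grip":[1,1,1,1,1,1,1,1,1,1]}'
python3 - <<'E'
from h import *
import cv2
cv2.imwrite("pics/c3.png",cv2.resize(manip.grab_frame("side")[190:330,180:320,::-1],None,fx=4,fy=4,interpolation=cv2.INTER_CUBIC))
M,p=rot();print(M.round(3),p,(M.T@(np.array([.501,.106,p[2]])-p)).round(4))
E
```

```text
time: 4.37
tool_pos: [0.4779, -0.2172, 0.2341]
tool_rot: [0.002, 0.997, 0.078, 0.002]
contact_force: [0.7, -1.2, -0.4]
gripper_width: 0.406
[[ 0.988  0.155  0.002]
 [ 0.155 -0.988 -0.001]
 [ 0.001  0.001 -1.   ]] [ 0.47699351 -0.21661836  0.23155192] [ 7.38e-02 -3.15e-01 -3.00e-04]
```

View pics/c3.png

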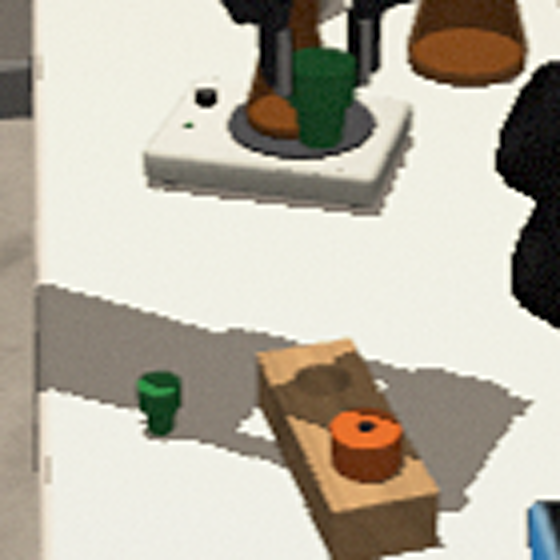

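The green stopper is held upright, with its foot at crop (320,141), and its seat in the block is empty. The orange stopper is untouched. Now I'll carry it over the flask.

```bash
python3 -m pendant '{"linear":[[0.2,-1,0],[0.7,-3,0],[1.4,-6,0],[2.3,-10,0],[3.3,-14,0],[4.2,-18,0],[5.2,-22,0],[6.1,-26,0],[6.8,-29,0],[7.2,-30.5,0]],"rotation":[[0,0,0],[0,0,0],[0,0,0],[0,0,0],[0,0,0],[0,0,0],[0,0,0],[0,0,0],[0,0,0],[0,0,0]],"grip":[1,1,1,1,1,1,1,1,1,1]}'
python3 -m pendant '{"linear":[[0,0,0],[0,0,0],[0,0,0],[0,0,0],[0,0,0],[0,0,0],[0,0,0],[0,0,0],[0,0,0],[0,0,0]],"rotation":[[0,0,0],[0,0,0],[0,0,0],[0,0,0],[0,0,0],[0,0,0],[0,0,0],[0,0,0],[0,0,0],[0,0,0]],"grip":[1,1,1,1,1,1,1,1,1,1]}'
python3 - <<'E'
from h import *
import cv2
cv2.imwrite("pics/c4.png",np.hstack([cv2.resize(manip.grab_frame(n)[y:y+100,x:x+80,::-1],None,fx=5,fy=5,interpolation=cv2.INTER_CUBIC) for n,x,y in(("side",215,150),("top",225,180))]))
M,p=rot();print(M.round(3),p,(M.T@(np.array([.501,.106,p[2]])-p)).round(4))
c=manip.calibration("side");T=np.linalg.inv(c["cam_to_world"])
for q in [p+[0,0,-.0055],p+[0,0,-.0515],[.501,.106,.149]]:
    d=T[:3,:3]@q+T[:3,3];u=c["cx"]+c["fx"]*d[0]/-d[2];v=c["cy"]+c["fy"]*d[1]/d[2];print((u-215)*5,(v-150)*5)
E
```

```text
time: 5.25
tool_pos: [0.4985, 0.1, 0.2277]
tool_rot: [-0.001, 0.997, 0.08, -0.002]
contact_force: [-0.1, -0.8, -0.1]
gripper_width: 0.407
time: 6.08
tool_pos: [0.5005, 0.0959, 0.2307]
tool_rot: [-0.0, 0.997, 0.078, 0.0]
contact_force: [-0.4, 0.2, -0.7]
gripper_width: 0.405
[[ 0.988  0.155  0.   ]
 [ 0.155 -0.988  0.   ]
 [ 0.     0.    -1.   ]] [0.50051455 0.09599466 0.23066035] [ 0.002  -0.0098  0.    ]
185.24111252483067 26.896311574923573
185.8898552239451 109.04904947648959
184.94352964456624 154.64007453620994
```

View pics/c4.png

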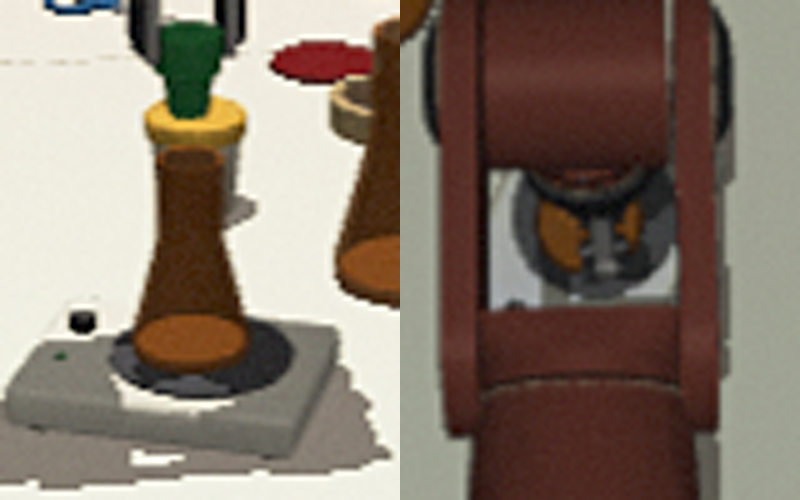

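The side crop shows the stopper foot at (189,111) and the mouth at (190,157), both about 4 px right of prediction. Relative to the tool, the mouth is therefore at about (0.502, 0.105). I'll lower partway first and check the force.

```bash
python3 -m pendant '{"linear":[[0.1,-0.3,0],[0.3,-0.9,0],[0.3,-0.9,0],[0.3,-0.9,1],[0.3,-0.9,2],[0.3,-0.9,3],[0.3,-0.9,3.6],[0.3,-0.9,4],[0.3,-0.9,4.3],[0.3,-0.9,4.3]],"rotation":[[0,0,0],[0,0,0],[0,0,0],[0,0,0],[0,0,0],[0,0,0],[0,0,0],[0,0,0],[0,0,0],[0,0,0]],"grip":[1,1,1,1,1,1,1,1,1,1]}'
python3 - <<'E'
from h import *
import cv2
cv2.imwrite("pics/c5.png",cv2.resize(manip.grab_frame("side")[150:250,200:300,::-1],None,fx=6,fy=6,interpolation=cv2.INTER_CUBIC))
print(manip.state()["contact_force"],manip.state()["ft_torque"],rot()[1])
E
```

```text
time: 7.02
tool_pos: [0.5016, 0.1053, 0.1866]
tool_rot: [0.0, 0.997, 0.078, -0.001]
contact_force: [0.4, -0.3, -0.7]
gripper_width: 0.407
[-0.12333425  0.53814424 -0.75805986] [-0.05188082  0.064335    0.01795366] [0.50195215 0.1053204  0.18731795]
```

View pics/c5.png

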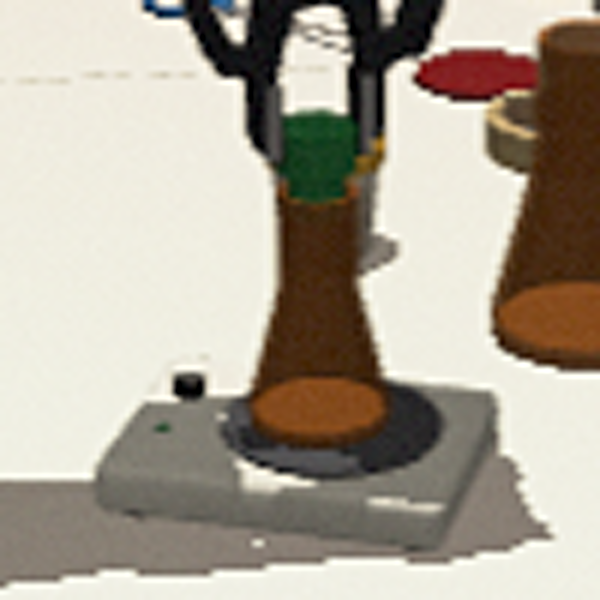

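The plug is in the neck at (318,195), central, and there's no contact force. I'll push the last 11 mm.

```bash
python3 -m pendant '{"linear":[[0,0,0.2],[0,0,0.4],[0,0,0.6],[0,0,0.8],[0,0,0.9],[0,0,1.0],[0,0,1.1],[0,0,1.1],[0,0,1.1],[0,0,1.1]],"rotation":[[0,0,0],[0,0,0],[0,0,0],[0,0,0],[0,0,0],[0,0,0],[0,0,0],[0,0,0],[0,0,0],[0,0,0]],"grip":[1,1,1,1,1,1,1,1,1,1]}'
```

```text
time: 7.9
tool_pos: [0.5022, 0.1054, 0.1769]
tool_rot: [-0.0, 0.997, 0.078, 0.0]
contact_force: [0.3, 0.0, 2.2]
gripper_width: 0.402
```

```bash
python3 -m pendant '{"linear":[[0,0,0],[0,0,0],[0,0,0],[0,0,0],[0,0,0],[0,0,0],[0,0,0],[0,0,0],[0,0,0],[0,0,0]],"rotation":[[0,0,0],[0,0,0],[0,0,0],[0,0,0],[0,0,0],[0,0,0],[0,0,0],[0,0,0],[0,0,0],[0,0,0]],"grip":[0.55,0.5,0.45,0.4,0.35,0.3,0.25,0.25,0.25,0.25]}'
python3 - <<'E'
from h import *
import cv2
cv2.imwrite("pics/c6.png",cv2.resize(manip.grab_frame("side")[150:250,200:300,::-1],None,fx=6,fy=6,interpolation=cv2.INTER_CUBIC))
print(manip.state()["contact_force"],rot()[1])
E
```

```text
time: 8.73
tool_pos: [0.502, 0.1054, 0.1766]
tool_rot: [-0.0, 0.997, 0.078, 0.0]
contact_force: [-0.1, 0.9, -0.3]
gripper_width: 0.749
[-0.25979393  0.14349361  0.18031672] [0.50204896 0.10540371 0.17661016]
```

View pics/c6.png

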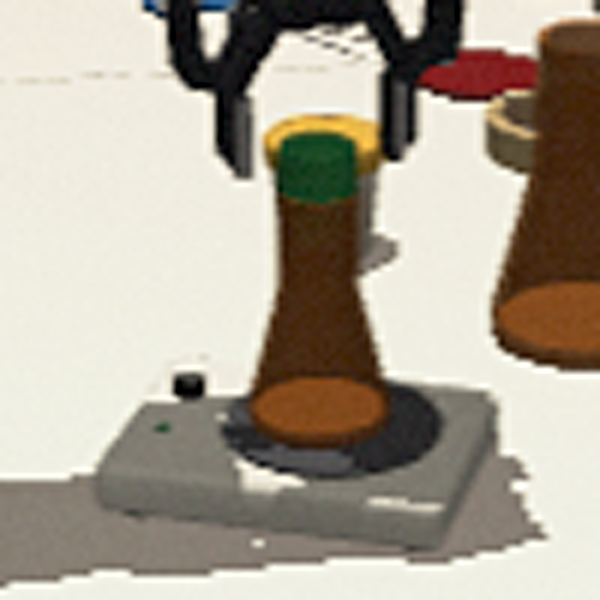

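The stopper sits home, with its head flush on the rim at row ~198. The jaws are clear and centred on the neck (x 317 against 318). Next I'll descend to the neck, close and lift.

```bash
python3 -m pendant '{"linear":[[0,0,0.3],[0,0,0.8],[0,0,1.4],[0,0,2],[0,0,2.6],[0,0,3.2],[0,0,3.7],[0,0,4],[0,0,4],[0,0,4]],"rotation":[[0,0,0],[0,0,0],[0,0,0],[0,0,0],[0,0,0],[0,0,0],[0,0,0],[0,0,0],[0,0,0],[0,0,0]],"grip":[0.25,0.25,0.25,0.25,0.25,0.25,0.25,0.25,0.25,0.25]}'
python3 -m pendant '{"linear":[[0,0,0],[0,0,0],[0,0,0],[0,0,0],[0,0,0],[0,0,0],[0,0,0],[0,0,0],[0,0,0],[0,0,0]],"rotation":[[0,0,0],[0,0,0],[0,0,0],[0,0,0],[0,0,0],[0,0,0],[0,0,0],[0,0,0],[0,0,0],[0,0,0]],"grip":[0.35,0.4,0.45,0.5,0.55,0.6,0.8,1,1,1]}'
```

```text
time: 9.62
tool_pos: [0.502, 0.1054, 0.1364]
tool_rot: [-0.0, 0.997, 0.078, -0.0]
contact_force: [0.8, 0.2, 0.5]
gripper_width: 0.751
time: 10.45
tool_pos: [0.5025, 0.1054, 0.1371]
tool_rot: [0.0, 0.997, 0.078, 0.001]
contact_force: [1.3, 0.7, 2.3]
gripper_width: 0.427
```

```bash
python3 -m pendant '{"linear":[[0,0,-0.2],[0,0,-0.6],[0,0,-1.3],[0,0,-2.3],[0,0,-3.6],[0,0,-5],[0,0,-6.3],[0,0,-7.3],[0,0,-7.9],[0,0,-8.1]],"rotation":[[0,0,0],[0,0,0],[0,0,0],[0,0,0],[0,0,0],[0,0,0],[0,0,0],[0,0,0],[0,0,0],[0,0,0]],"grip":[1,1,1,1,1,1,1,1,1,1]}'
for i in 1 2 3; do :; done
python3 -m pendant '{"linear":[[0,0,0],[0,0,0],[0,0,0],[0,0,0],[0,0,0],[0,0,0],[0,0,0],[0,0,0],[0,0,0],[0,0,0]],"rotation":[[0,0,0],[0,0,0],[0,0,0],[0,0,0],[0,0,0],[0,0,0],[0,0,0],[0,0,0],[0,0,0],[0,0,0]],"grip":[1,1,1,1,1,1,1,1,1,1]}'
python3 -m pendant '{"linear":[[0,0,0],[0,0,0],[0,0,0],[0,0,0],[0,0,0],[0,0,0],[0,0,0],[0,0,0],[0,0,0],[0,0,0]],"rotation":[[0,0,0],[0,0,0],[0,0,0],[0,0,0],[0,0,0],[0,0,0],[0,0,0],[0,0,0],[0,0,0],[0,0,0]],"grip":[1,1,1,1,1,1,1,1,1,1]}'
python3 -m pendant '{"linear":[[0,0,0],[0,0,0],[0,0,0],[0,0,0],[0,0,0],[0,0,0],[0,0,0],[0,0,0],[0,0,0],[0,0,0]],"rotation":[[0,0,0],[0,0,0],[0,0,0],[0,0,0],[0,0,0],[0,0,0],[0,0,0],[0,0,0],[0,0,0],[0,0,0]],"grip":[1,1,1,1,1,1,1,1,1,1]}'
python3 - <<'E'
from h import *
import cv2
cv2.imwrite("pics/c7.png",cv2.resize(manip.grab_frame("side")[125:245,195:315,::-1],None,fx=5,fy=5,interpolation=cv2.INTER_CUBIC))
print(manip.state()["contact_force"],rot()[1])
E
```

```text
time: 11.28
tool_pos: [0.5028, 0.1054, 0.2196]
tool_rot: [0.0, 0.997, 0.078, 0.001]
contact_force: [0.2, 0.8, -1.4]
gripper_width: 0.426
time: 12.12
tool_pos: [0.5021, 0.1054, 0.2176]
tool_rot: [-0.0, 0.997, 0.078, 0.0]
contact_force: [0.9, 0.5, -2.9]
gripper_width: 0.426
time: 12.95
tool_pos: [0.502, 0.1054, 0.2176]
tool_rot: [-0.0, 0.997, 0.078, -0.0]
contact_force: [-0.9, 0.2, -3.3]
gripper_width: 0.424
time: 13.78
tool_pos: [0.5021, 0.1054, 0.2176]
tool_rot: [0.0, 0.997, 0.078, 0.0]
contact_force: [-0.1, -0.1, -2.2]
gripper_width: 0.429
[ 0.30428026  0.21837938 -3.47346605] [0.50205467 0.10538288 0.21761109]
```

View pics/c7.png

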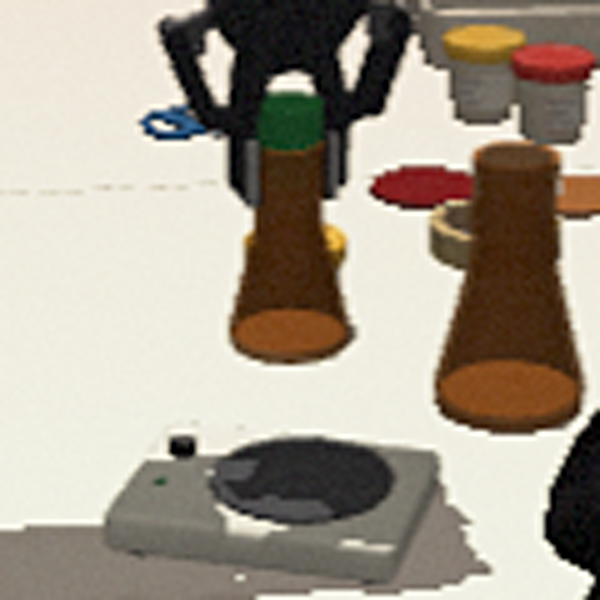

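The flask hangs upright and well clear of the plate, with its base at (291,335) and the plate at (303,478). The green stopper is seated on the rim at (291,145). I've held it still for 2.5 s, so I'm handing in.

```bash
python3 -c "
from plant import manip
print(manip.job_done())"
```

```text
the job is handed in; nothing more can be done
None
```

The green stopper is home in the amber flask. I let go of it with the flask still on the stirrer plate, then gripped the neck, lifted about 8 cm, held still for about 2.5 s and handed in while holding. No verdict was reported.

- **Holding:** the last readings were steady, with the TCP still at z = 0.2176 m. The load was about 2–3.5 N, in line with the 0.25 kg flask and stopper. At hand-in the clock was under 14 s.
- **Picture check:** the last picture shows the flask upright and well clear of the plate, with the stopper's head flush on the rim. I judged the fit by eye and by a 2 N contact as it bottomed, not by a finer measurement.
- **Bystanders:** the arm never went near the specimen cup or dropper bottle. The orange stopper was still in its seat after I lifted the green one out; I did not look at it again after that.
- **Disagreements:** the first approach stopped about 1 cm short of the green stopper, which I corrected before gripping. The two cameras differed by up to 4–5 mm on positions, so I set the final alignment relative to the tool. While gripping the green stopper I saw about 5 N upward, probably the fingertips touching the block.

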